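Hold the spring-closed tube clamp open at its marker

ROBOT

A 6-joint arm with a two-finger parallel gripper is mounted at the origin on the work surface; the furniture and walls round the work are solid. World frame = base frame: x ahead of the robot, y to its left, z up, the work surface at z = 0. Lengths are in mm, angles in rad, forces in N, time in s.
With the tool pointing down it reaches from about 250 to 775 mm from the base axis. Payload 4 kg.
Tool frame: the origin (TCP) lies at the very end of the fingers, on their centre line; the grasp point (between the pads) lies 19 mm behind it; x points along the fingers, y is the direction in which the jaws open and shut, and the axes are right-handed (so a half turn about x gives the same grasp; the last joint's range is limited). The gripper opens to 94 mm and grips with 3 to 60 N. Pads are 16 mm wide; open, the fingers measure 119 mm over their backs; the gripper's body (75 mm by 177 mm) begins 78 mm behind the grasp point.
Start: joints at [1.022, 0.087, 1.371, -0, 1.684, -0.103], TCP at [237.161, 496.261, 205.506] pointing down, gripper open.
Joint ranges: [-3.1, 3.1], [-0.76, 2.03], [0.27, 2.55], [-1.08, 4.22], [0.17, 2.65], [-2.57, 2.57]. Speed limits (rad/s): [2.79, 2.79, 3.14, 3.14, 3.14, 3.14].

INTERFACE

Orientations are given as [roll, pitch, yaw] about the fixed x, y, z axes, in that order (R = Rz(yaw) Ry(pitch) Rx(roll)).
In Python, from rig import manip gives the robot as it stands.
- The arm moves only by the tool jog_arm, never from a script. Its argument "increments" is text: rows parted by semicolons, each of 7 numbers parted by spaces: the turn, a rotation vector about the tool's x, y, z in rad, then the shift along the tool's x, y, z in cm, then the closure, from -1 (fully open) to 1 (shut). A call has 1 to 20 rows; each row is the pose to reach, as a shift and turn from the pose commanded when the call began, along the tool's axes at that moment; what a row does not reach only later rows make up. A row lasts 1/10 s, in which the tool goes at most 50 mm and 8.59 degrees, less where a joint would pass 70% of its speed; a pose out of reach is approached as far as the arm can. A call with a gripper value outside its range is refused whole. The fingers move at their own pace and stop on an object; the grip force is fixed at half the most. Time passes only in rows, so rows that repeat a pose let the fingers close. It gives the time, the measured TCP pose, the force and the opening at its end, in the units of the state.
- manip.read_state(): the state, without advancing time (a new reading comes with each control period).
- manip.get_image(name): name is "side" or "top"; returns the picture (480x640x3 uint8, red, green, blue); there is no depth.
- manip.camera_info(name): a dict with "K" (3x3 intrinsics, pixels), "k1" (the pictures are not rectified: a ray, as slopes to the right and down, at radius r is drawn at 1 + k1 r^2 times it, then the intrinsics apply), "world_to_cam" (4x4, takes a point from world to camera coordinates). Camera axes: x right, y down, z forward; pixel columns grow to the right and rows downward; lengths in mm; the calibration is good to about 2 mm. A picture is of the moment at which its call begins. camera_info takes no time and is no camera call.
- manip.sign_off(): hands the job in, once; it reports no verdict.
The state is a dict: "time_s": time; "q": joint angles; "qvel": joint speeds; "joint_efforts": joint torques, N m; "ee_pos": TCP position; "tcp_rot": TCP orientation; "contact_force": force on the tool from outside, world axes, zero at the start; "torque": the same for the moment, N m; "gripper_width": opening from 0.0 (shut) to 1.0 (fully open).
Only numpy, scipy, OpenCV 4.12 (cv2) and the standard library are available. Lean on these libraries where they do the work, as an engineer would, in place of code of your own. Each camera call takes 0.05 s, during which the arm holds its last target.

TASK

Draw the jaw of the spring-closed tube clamp open by its black ball knob until the white pointer on the jaw stands level with the red marker on the scale, and keep it steady there so that a tube can be laid in: the program finishes while the robot is still holding the jaw open. The hollow knob cracks easily, so handle it gently (squeeze or push of each finger well under 50 N, added up under 100 N), do not pull more than a centimetre past the marker, and do not let the jaw snap shut. Leave the red marker where it is set and the other things on the bench alone.

Things in the scene. Friction and masses are not known exactly. Their poses are not given: they have to be found in the camera images.
- tube_clamp: the clamp's base, screwed to the bench: a grey plate 260 mm long (own x) by 135 mm wide and 14 mm thick. Origin on the bench surface, own z up. Own +x runs toward the fixed dark steel jaw (55 mm high, at x +75 to +105 mm); the jaw is opened along own -x, which points roughly toward the robot. A black scale bar, top 40 mm above the bench, with light ticks every 5 mm, lies along its own +y side. Nothing on the clamp but the knob and its stem is higher than 55 mm.
- knob (a point): centre of the black ball knob, 32 mm in diameter, 98 mm above the bench on a 10 mm steel stem that stands on the blue jaw carriage (carriage top 42 mm above the bench, 48 mm at the stem's foot). The knob moves with the jaw. Axes as the clamp's.
- pointer (a point): tip of the white pointer, 4 mm wide, on the jaw carriage, lying over the scale bar; in clamp axes it is always 25 mm toward -x, 60 mm toward +y and 54.5 mm below the knob's centre.
- mark (a point): tip of the red marker's 4 mm wide finger, which lies over the same scale bar, facing the white pointer; level means equal position along the clamp's x. The marker is a red block 14 x 12 mm, its top 48 mm above the bench, on the outer (+y) edge of the scale; it stays by friction (4 N).
- jaw (a joint): opening of the jaw in m: 0 shut (its start), 0.075 fully open; grows as the knob is drawn along the clamp's -x. A hidden spring always closes it: about 6 N when shut, rising by 1.1 N for every 10 mm, plus slight friction; it shuts at once if released.
- marker (a joint): setting of the red marker in m, 0.028 to 0.060, different each time: the pointer is level with the marker when joint jaw has the same value.
- tube: short length of grey steel tube, 32 mm across, 138 mm long, lying loose on the bench left of the clamp: leave it alone
- oil_bottle: white bottle with a red spout, 65 mm across, 191 mm high, standing loose at the back left, origin under its foot: leave it alone

How it is judged:
By the outcome, as a careful person would: the job done as asked, in the order asked, and still so for the second after the job is handed in, while the arm keeps its last pose, push and grip.
It also fails if it takes over 35 s, if anything falls off the work surface, if the arm or the gripper's body presses on something with over 40 N, if the wrist force passes 120 N, or if a joint passes its speed limit or range.

## Working session

There is one attempt and no reset: what is moved stays moved. The work goes in short steps, Python scripts to look and compute and a tool call to move; the robot and the scene stay as the last step left them, time stands still between calls to the robot, and variables do not carry over. Pictures are saved under pics/ and viewed, and the job is handed in when it is done.

Besides the shell and the picture viewer there is one more tool, called after "Request:" as name(argument=value, ...), one argument or row to a line, values as JSON. jog_arm: Moves the arm, as the interface text tells. Its arguments: {"type":"object","properties":{"increments":{"type":"string"}},"required":["increments"]}

```bash
ls; mkdir -p pics; python3 - <<'E'
from rig import manip
import cv2
print(manip.read_state())
for n in("side","top"):
    im=manip.get_image(n); cv2.imwrite(f"pics/{n}0.png",im[:,:,::-1]); print(n,manip.camera_info(n))
E
```

```text
pics
{'time_s': 0.0, 'q': array([ 1.02187291e+00,  8.79272978e-02,  1.37225538e+00, -2.00106654e-05,
        1.68361567e+00, -1.03078674e-01]), 'qvel': array([ 5.65249543e-04, -8.51956613e-04, -6.23787309e-05, -2.85130098e-04,
       -2.73189091e-03,  3.99690846e-04]), 'joint_efforts': array([-1.43342877e-03, -3.40182924e+01, -3.02424216e+01,  7.15101860e-02,
        3.31409101e-02, -1.89282378e-04]), 'ee_pos': array([236.87677429, 495.75464631, 204.31877103]), 'tcp_rot': array([-1.66485841,  1.56859054, -2.11070539]), 'contact_force': array([-0.10781642,  0.55628172,  0.44640433]), 'torque': array([ 0.02474902,  0.04703575, -0.02274359]), 'gripper_width': 0.998941584263802}
side {'K': array([[520.79102811,   0.        , 332.61071685],
       [  0.        , 520.79102811, 243.85741277],
       [  0.        ,   0.        ,   1.        ]]), 'k1': -0.03443109720449225, 'world_to_cam': array([[-5.98591860e-01,  8.00962567e-01, -1.21140805e-02,
         2.48722117e+02],
       [ 5.98851284e-01,  4.37399468e-01, -6.70864252e-01,
        -3.40731685e+02],
       [-5.32038462e-01, -4.08828413e-01, -7.41481223e-01,
         1.26393507e+03],
       [ 0.00000000e+00,  0.00000000e+00,  0.00000000e+00,
         1.00000000e+00]])}
top {'K': array([[533.89414844,   0.        , 318.84286842],
       [  0.        , 533.89414844, 243.11197109],
       [  0.        ,   0.        ,   1.        ]]), 'k1': -0.017617445563418998, 'world_to_cam': array([[ 3.01066417e-03, -9.99918830e-01,  1.23802367e-02,
         1.13689861e+02],
       [-9.91119057e-01, -4.62959732e-03, -1.32896886e-01,
         5.73263515e+02],
       [ 1.32943414e-01, -1.18701806e-02, -9.91052545e-01,
         8.58348971e+02],
       [ 0.00000000e+00,  0.00000000e+00,  0.00000000e+00,
         1.00000000e+00]])}
```

View pics/side0.png

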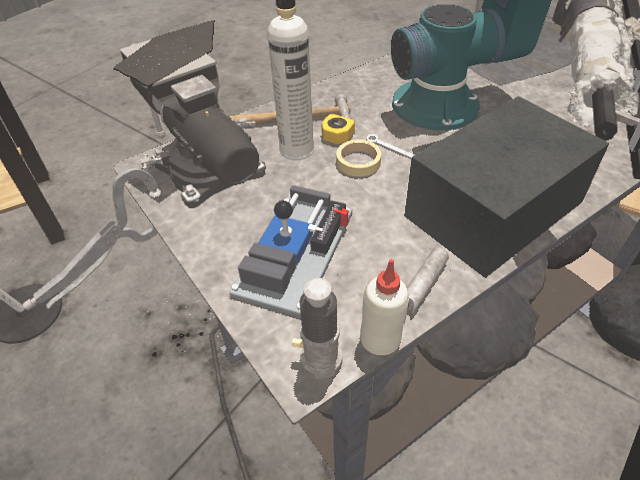

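View pics/top0.png

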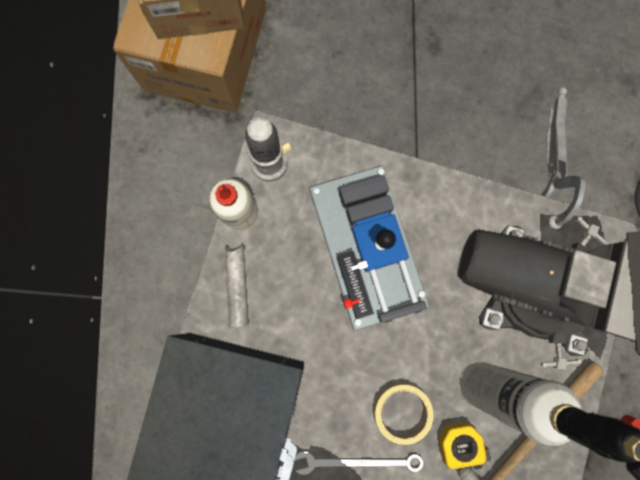

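```bash
cat > h.py <<'E'
import numpy as np, cv2
from rig import manip
def ray(n,uv):
    c=manip.camera_info(n);K=c["K"]
    d=np.array([(uv[0]-K[0,2])/K[0,0],(uv[1]-K[1,2])/K[1,1]])
    s=d.copy()
    for _ in range(20): s=d/(1+c["k1"]*(s@s))
    T=c["world_to_cam"];R=T[:3,:3]
    return -R.T@T[:3,3], R.T@np.array([s[0],s[1],1])
def onz(n,uv,z):
    o,d=ray(n,uv); return o+d*(z-o[2])/d[2]
def two(a,b):
    o1,d1=ray("top",a);o2,d2=ray("side",b)
    t=np.linalg.lstsq(np.c_[d1,-d2],o2-o1,rcond=None)[0]
    p,q=o1+d1*t[0],o2+d2*t[1]
    return (p+q)/2,np.linalg.norm(p-q)
def proj(n,p):
    c=manip.camera_info(n);T=c["world_to_cam"];x=T[:3,:3]@p+T[:3,3]
    s=x[:2]/x[2];s=s*(1+c["k1"]*(s@s));K=c["K"]
    return np.array([K[0,0]*s[0]+K[0,2],K[1,1]*s[1]+K[1,2]])
E
python3 - <<'E'
import cv2
a=cv2.imread("pics/top0.png")[150:340,290:450]; cv2.imwrite("pics/topc.png",cv2.resize(a,None,fx=3.1,fy=3.1,interpolation=cv2.INTER_CUBIC))
a=cv2.imread("pics/side0.png")[170:320,220:370]; cv2.imwrite("pics/sidec.png",cv2.resize(a,None,fx=4,fy=4,interpolation=cv2.INTER_CUBIC))
E
```

```text
(no output)
```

View pics/topc.png

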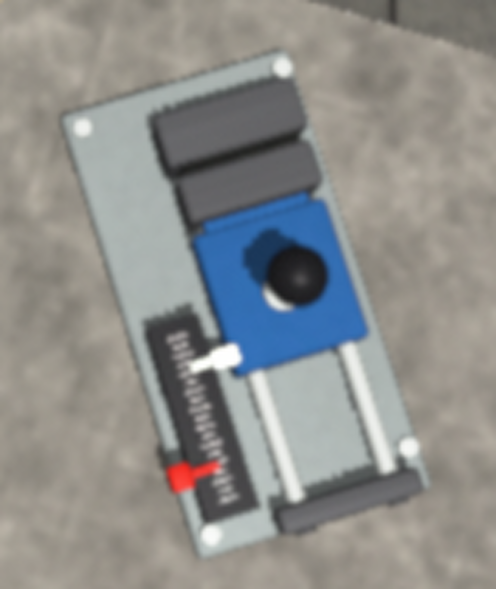

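View pics/sidec.png

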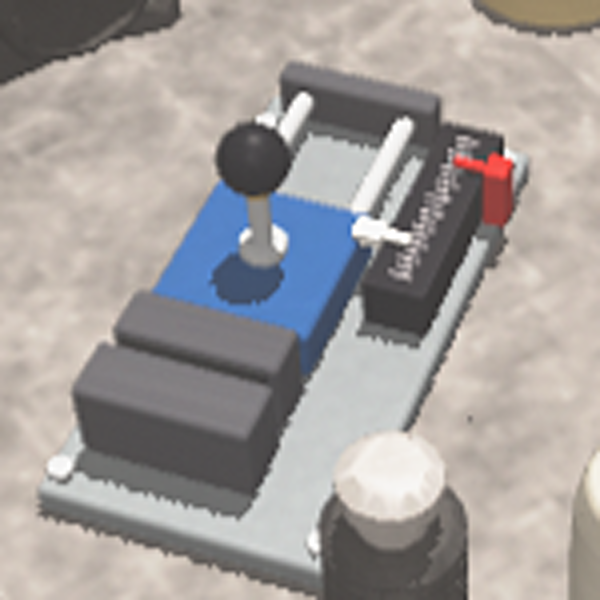

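```bash
python3 - <<'E'
from h import *
np.set_printoptions(precision=1,suppress=True)
t=lambda u,v:(290+u/3.1,150+v/3.1); s=lambda u,v:(220+u/4,170+v/4)
c=[onz("top",t(*p),14) for p in((62,117),(283,52),(427,487),(203,557))]
print(np.array(c)); 
ex=(c[0]+c[1]-c[2]-c[3])/2;print(ex,np.degrees(np.arctan2(ex[1],ex[0])))
e2=c[0]-c[1];print("ey",np.degrees(np.arctan2(e2[1],e2[0])),np.linalg.norm(e2))
for n,a,b,z in(("knob",(298,275),(253,158),98),("ptr",(190,369),(409,240),43.5),("mark",(221,466),(457,160),43.5)):
    print(n,onz("top",t(*a),z),onz("side",s(*b),z),two(t(*a),s(*b)))
# box, bottle heights
print("box top corners near",two((302,362),(414,160)),two((173,336),(517,98)) )
print("box corners z=0",onz("side",(408,215),0),onz("side",(485,273),0))
print("gas bottle", onz("side",(297,155),0), two((560,418),(285,8)))
print("bottle",onz("top",(232,200),191), onz("side",(382,345),0))
print("thermos",two((262,130),(317,290)))
print("motor",onz("top",(462,270),100))
E
```

```text
[[673.5 131.3  14. ]
 [712.    6.1  14. ]
 [467.  -70.   14. ]
 [428.8  53.3  14. ]]
[244.9  77.1   0. ] 17.473289607085217
ey 107.10807858838191 131.0445059097442
knob [572.2  11.1  98. ] [571.6  13.7  98. ] (array([571.6,  12. ,  97.3]), np.float64(2.4891486673336565))
ptr [528.9  62.   43.5] [530.3  63.5  43.5] (array([529. ,  62.1,  41.6]), np.float64(0.48371990614230215))
mark [477.4  45.8  43.5] [477.   50.4  43.5] (array([476.4,  47.4,  41.6]), np.float64(4.032597788471452))
box top corners near (array([383.6, 145.8, 144.6]), np.float64(11.325995314989875)) (array([424.6, 290.4, 339.1]), np.float64(28.44465397335848))
box corners z=0 [368.3 147.    0. ] [412.5 330.9   0. ]
gas bottle [ 350.9 -145.4    0. ] (array([ 341.1, -152.6,  315.7]), np.float64(4.7595056320993345))
bottle [612.6 239.6 191. ] [640.4 264.7   0. ]
thermos (array([718.7, 202.1, 177.6]), np.float64(3.402684822454461))
motor [ 523.3 -106.4  100. ]
```

```bash
cat >> h.py <<'E'
from scipy.spatial.transform import Rotation as Ro
def plan(targets,yaw=17.4,sgn=None):
    s=manip.read_state();R0=Ro.from_euler("xyz",s["tcp_rot"]);M=R0.as_matrix()
    a=np.radians(yaw);ex=np.array([np.cos(a),np.sin(a),0])
    print("tool axes cols\n",M.round(3),"q",s["q"].round(3))
    for g in ((1,-1) if sgn is None else (sgn,)):
        x=np.array([0,0,-1.]);y=g*ex
        T=np.c_[x,y,np.cross(x,y)]
        print("sgn",g,"rotvec",(R0.inv()*Ro.from_matrix(T)).as_rotvec().round(4))
    for t in targets: print(t,"shift cm",((M.T@(np.array(t)-s["ee_pos"]))/10).round(2))
E
python3 - <<'E'
from h import *
plan([(236.9,495.8,265),(573,12.5,265),(573,12.5,150),(573,12.5,79)])
E
```

```text
tool axes cols
 [[-0.001  0.431  0.902]
 [-0.002  0.902 -0.431]
 [-1.    -0.002 -0.   ]] q [ 1.022  0.088  1.372  0.     1.684 -0.103]
sgn 1 rotvec [8.213e-01 6.000e-04 1.900e-03]
sgn -1 rotvec [-2.3203e+00 -2.3000e-03  7.0000e-04]
(236.9, 495.8, 265) shift cm [-6.06 -0.02 -0.  ]
(573, 12.5, 265) shift cm [ -6.01 -29.13  51.16]
(573, 12.5, 150) shift cm [  5.49 -29.11  51.17]
(573, 12.5, 79) shift cm [ 12.59 -29.1   51.17]
```

Request:
jog_arm(
  increments="0 0 0 -4 0 0 -1; 0 0 0 -6 -1 2 -1; 0.05 0 0 -6 -3 5 -1; 0.11 0 0 -6 -5 9 -1; 0.18 0 0 -6 -7.5 13 -1; 0.25 0 0 -6 -10 17.2 -1; 0.32 0 0 -6 -12.2 21.4 -1; 0.39 0 0 -6 -14.6 25.6 -1; 0.46 0 0 -6 -17 29.8 -1; 0.53 0 0 -6 -19.3 34 -1; 0.6 0 0 -6 -21.7 38.2 -1; 0.67 0 0 -6 -24.1 42.4 -1; 0.74 0 0 -6 -26.5 46.6 -1; 0.8 0 0 -6 -28.4 50 -1; 0.821 0 0.002 -6 -29.1 51.2 -1; 0.821 0 0.002 -6 -29.1 51.2 -1; 0.821 0 0.002 -2 -29.1 51.2 -1; 0.821 0 0.002 2 -29.1 51.2 -1; 0.821 0 0.002 3 -29.1 51.2 -1; 0.821 0 0.002 3 -29.1 51.2 -1",
)

```text
time_s: 2.1
ee_pos: [571.8, 14.5, 173.8]
tcp_rot: [-2.495, 1.567, 2.523]
contact_force: [0.2, -0.1, 0.9]
gripper_width: 1.001
```

```bash
python3 - <<'E'
from h import *
for n in("side","top"):
    im=manip.get_image(n); cv2.imwrite(f"pics/{n}1.png",im[:,:,::-1])
plan([(573,12.5,79)],sgn=1)
E
```

```text
tool axes cols
 [[ 0.005  0.954  0.301]
 [ 0.001  0.301 -0.954]
 [-1.     0.005  0.   ]] q [-0.076  0.145  1.362  0.002  1.63  -0.381]
sgn 1 rotvec [ 0.0018  0.0001 -0.0048]
(573, 12.5, 79) shift cm [ 9.87 -0.21  0.09]
```

View pics/side1.png

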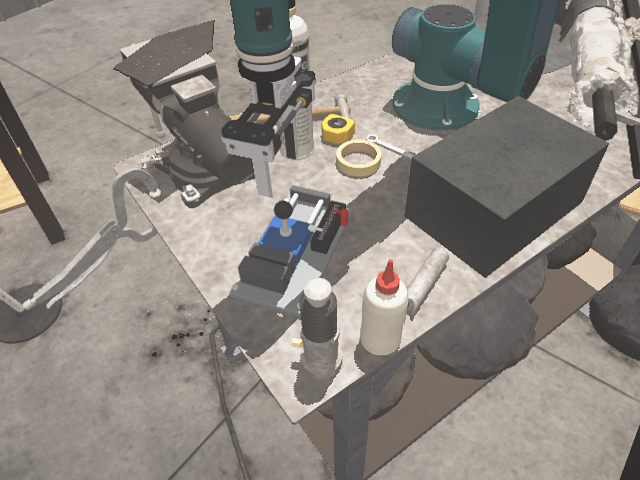

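View pics/top1.png

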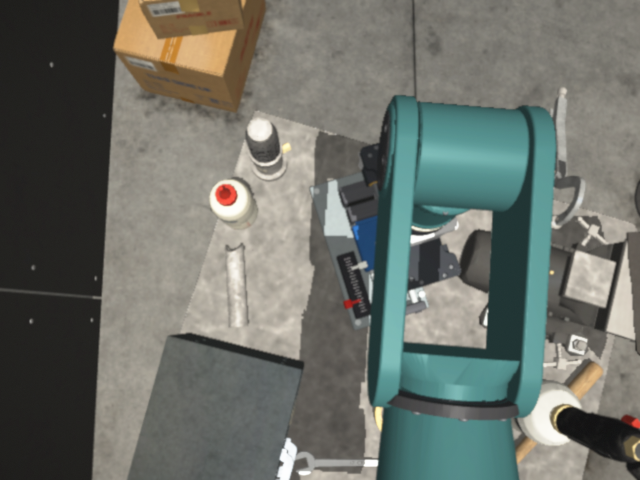

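```bash
python3 - <<'E'
from h import *
s=manip.read_state();p=s["ee_pos"];a=np.radians(17.4);ex=np.array([np.cos(a),np.sin(a),0])
for n in("side","top"): print(n,[proj(n,p+k*ex).round(0) for k in(-47,0,47,59)], proj(n,p+[0,0,97]).round(0))
im=cv2.imread("pics/side1.png")[30:240,180:380];cv2.imwrite("pics/s1c.png",cv2.resize(im,None,fx=2.8,fy=2.8))
im=cv2.imread("pics/top1.png")[130:330,320:480];cv2.imwrite("pics/t1c.png",cv2.resize(im,None,fx=2.9,fy=2.9))
E
```

```text
side [array([289., 156.]), array([278., 174.]), array([266., 193.]), array([262., 198.])] [272. 122.]
top [array([402., 261.]), array([392., 229.]), array([382., 198.]), array([379., 190.])] [403. 217.]
```

View pics/s1c.png

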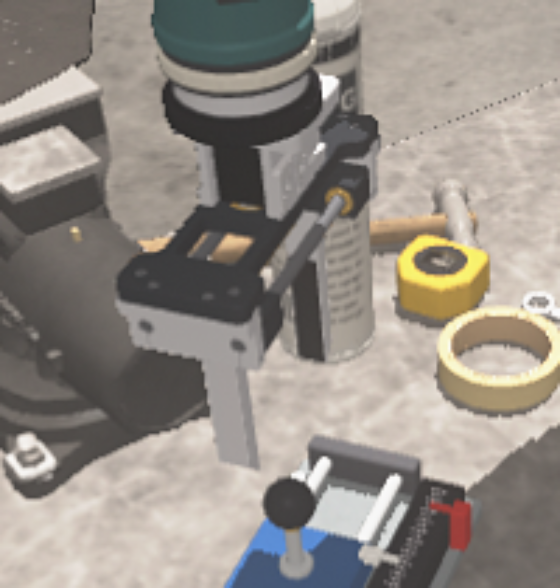

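View pics/t1c.png

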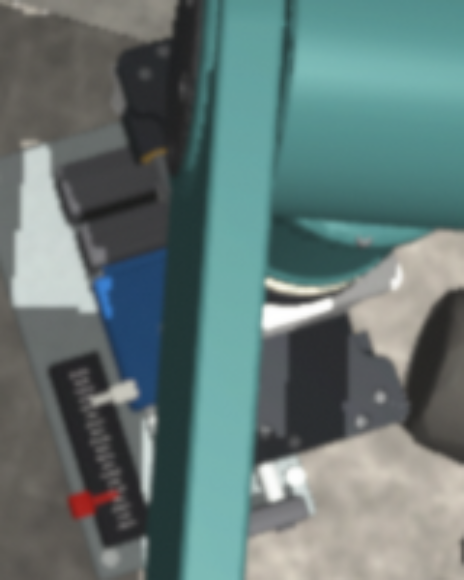

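Request:
jog_arm(
  increments="0 0 0 3 0 0 -1; 0 0 0 6 -0.1 0.1 -1; 0 0 0 8.5 -0.2 0.1 -1; 0 0 0 9.8 -0.2 0.1 -1; 0 0 0 9.8 -0.2 0.1 -1; 0 0 0 9.8 -0.2 0.1 -0.4; 0 0 0 9.8 -0.2 0.1 0; 0 0 0 9.8 -0.2 0.1 0.2; 0 0 0 9.8 -0.2 0.1 0.2; 0 0 0 9.8 -0.2 0.1 0.2; 0 0 0 9.8 -0.2 0.1 0.2",
)

```text
time_s: 3.3
ee_pos: [572.3, 11.5, 77.7]
tcp_rot: [1.892, 1.569, 0.625]
contact_force: [1.2, 0.3, -0.2]
gripper_width: 0.527
```

```bash
python3 - <<'E'
from h import *
im=manip.get_image("side")[:,:,::-1]; cv2.imwrite("pics/side2.png",cv2.resize(im[100:300,190:390],None,fx=3,fy=3))
plan([],sgn=1);print(manip.read_state()["contact_force"],manip.read_state()["gripper_width"])
E
```

```text
tool axes cols
 [[ 0.002  0.954  0.299]
 [ 0.001  0.299 -0.954]
 [-1.     0.002 -0.001]] q [-8.000e-02  1.940e-01  1.508e+00  1.000e-03  1.439e+00 -3.840e-01]
sgn 1 rotvec [ 0.0003 -0.0008 -0.0019]
[ 0.02007989 -0.30446294  0.33641492] 0.4792822820601815
```

View pics/side2.png

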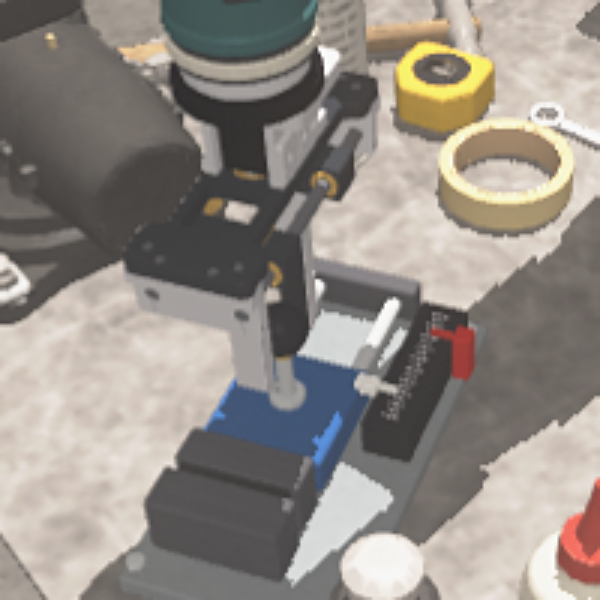

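Request:
jog_arm(
  increments="0 0 0 0 0 0 0.2; 0 0 0 0 -0.2 0 0.2; 0 0 0 0 -0.4 0 0.2; 0 0 0 0 -0.6 0 0.2; 0 0 0 0 -0.8 0 0.2; 0 0 0 0 -1.0 0 0.2; 0 0 0 0 -1.2 0 0.2; 0 0 0 0 -1.4 0 0.2; 0 0 0 0 -1.6 0 0.2; 0 0 0 0 -1.8 0 0.2; 0 0 0 0 -2.0 0 0.2; 0 0 0 0 -2.0 0 0.2",
)

```text
time_s: 4.55
ee_pos: [555.2, 6.2, 77.4]
tcp_rot: [1.653, 1.563, 0.386]
contact_force: [6.4, 2.7, -4.9]
gripper_width: 0.4
```

```bash
python3 - <<'E'
from h import *
im=manip.get_image("side")[:,:,::-1]; cv2.imwrite("pics/side3.png",cv2.resize(im[100:300,190:390],None,fx=3,fy=3))
s=manip.read_state();print(s["ee_pos"],s["contact_force"],s["gripper_width"])
E
```

```text
[555.19595266   6.19901786  77.41058543] [ 6.73303147  1.59811012 -4.5255679 ] 0.3991459353925729
```

View pics/side3.png

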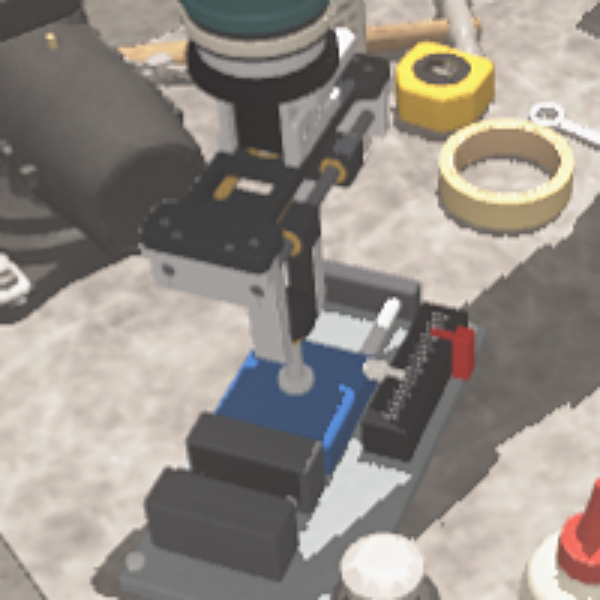

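Request:
jog_arm(
  increments="0 0 0 0 -0.2 0 0.2; 0 0 0 0 -0.4 0 0.2; 0 0 0 0 -0.6 0 0.2; 0 0 0 0 -0.8 0 0.2; 0 0 0 0 -1.0 0 0.2; 0 0 0 0 -1.2 0 0.2; 0 0 0 0 -1.4 0 0.2; 0 0 0 0 -1.6 0 0.2; 0 0 0 0 -1.8 0 0.2; 0 0 0 0 -2.0 0 0.2; 0 0 0 0 -2.2 0 0.2; 0 0 0 0 -2.4 0 0.2; 0 0 0 0 -2.6 0 0.2; 0 0 0 0 -2.8 0 0.2; 0 0 0 0 -3.0 0 0.2; 0 0 0 0 -3.0 0 0.2; 0 0 0 0 -3.0 0 0.2",
)

```text
time_s: 6.3
ee_pos: [527.7, -2.4, 77.4]
tcp_rot: [1.627, 1.561, 0.36]
contact_force: [10.0, 2.8, -7.5]
gripper_width: 0.4
```

```bash
python3 - <<'E'
from h import *
im=manip.get_image("side")[:,:,::-1]; cv2.imwrite("pics/side4f.png",im);cv2.imwrite("pics/side4.png",cv2.resize(im[190:265,290:365],None,fx=8,fy=8,interpolation=cv2.INTER_CUBIC))
im=manip.get_image("top")[:,:,::-1]; cv2.imwrite("pics/top4f.png",im);cv2.imwrite("pics/top4.png",cv2.resize(im[250:325,320:395],None,fx=8,fy=8,interpolation=cv2.INTER_CUBIC))
s=manip.read_state();print(s["ee_pos"],s["contact_force"],s["gripper_width"])
E
```

```text
[527.72994559  -2.43559555  77.41762202] [ 8.6017711   3.24276333 -6.11293076] 0.4013156738603746
```

View pics/side4.png

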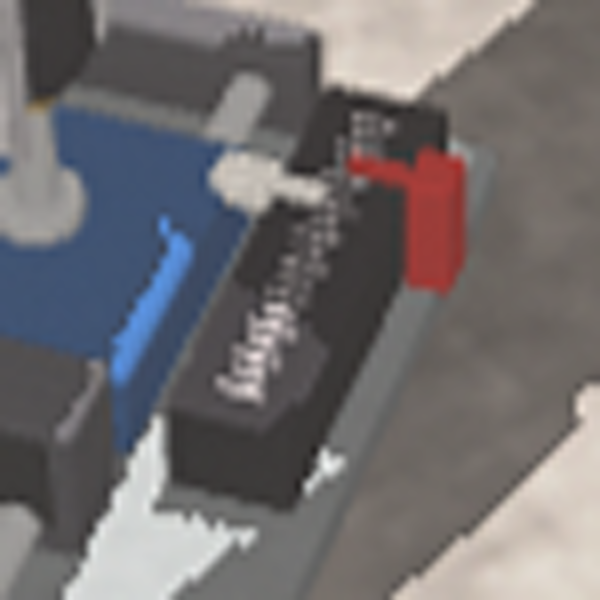

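View pics/top4.png

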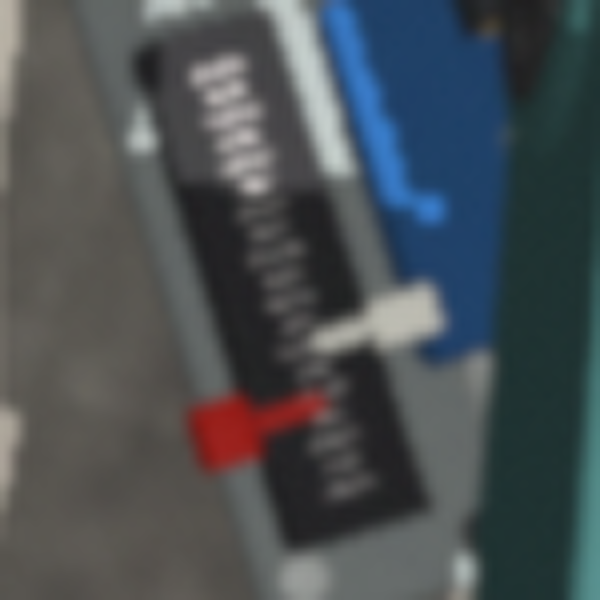

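View pics/side4f.png

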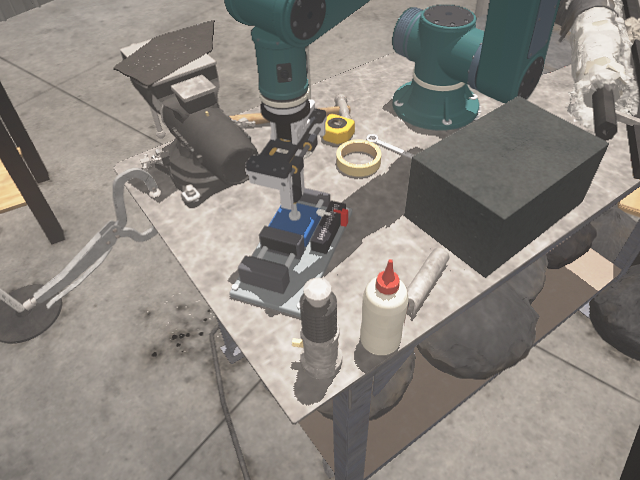

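```bash
cat >> h.py <<'E'
def meas(pre):
    a=np.radians(17.4);ex=np.array([np.cos(a),np.sin(a)]);ey=np.array([-ex[1],ex[0]])
    m=np.array([477,47.]) 
    for n in("top","side"):
        bgr=cv2.imread(f"pics/{n}{pre}f.png").astype(float)
        # rectify scale area to clamp coords at z=43.5: 0.25 mm grid, x -25..+25, y -25..25 about m
        g=np.arange(-20,40,.25);h=np.arange(-15,25,.25)
        mp=np.array([[proj(n,np.array([*(m+x*ex+y*ey),43.5])) for y in h] for x in g],np.float32)
        w=cv2.remap(bgr.astype(np.float32),mp,None,cv2.INTER_LINEAR)
        cv2.imwrite(f"pics/{n}{pre}r.png",cv2.resize(w[::-1,::-1],None,fx=3,fy=3))
        red=np.clip(w[...,2]-w[...,:2].max(2)-25,0,None)
        mn=w.min(2)
        for nm,wt,yr in(("red",red,(1,4)),("white",np.clip(mn-95,0,None),(-8,-3))):
            k=(h>=yr[0])&(h<=yr[1]); c=wt[:,k].sum(1); print(n,nm,yr,(c@g/c.sum()).round(2),"peak",g[c.argmax()], "sd",np.sqrt(c@(g-c@g/c.sum())**2/c.sum()).round(1))
E
python3 - <<'E'
from h import *
meas("4")
a=cv2.imread("pics/top4r.png");b=cv2.imread("pics/side4r.png");o=np.hstack([a,b])[:, :];print(o.shape);cv2.imwrite("pics/r4.png",cv2.resize(o,None,fx=.8,fy=.8))
E
```

```text
Traceback (most recent call last):
  File "h.py", line 38, in meas
    mp=np.array([[proj(n,np.array([*(m+x*ex+y*ey),43.5])) for y in h] for x in g],np.float32)
                  ~~~~^^^^^^^^^^^^^^^^^^^^^^^^^^^^^^^^^^^
  File "h.py", line 18, in proj
    c=manip.camera_info(n);T=c["world_to_cam"];x=T[:3,:3]@p+T[:3,3]
ValueError: time passes only in moves, steps and waits
```

```bash
python3 - <<'E'
t=open("h.py").read()
t=t.replace('manip.camera_info(n)','CI(n)').replace('def ray','import functools\n@functools.lru_cache\ndef CI(n): return manip.camera_info(n)\ndef ray',1).replace('return CI(n)','return manip.camera_info(n)')
t=t.replace('CI(n): return CI(n)','CI(n): return manip.camera_info(n)')
open("h.py","w").write(t)
E
python3 - <<'E'
from h import *
print(manip.read_state()["time_s"])
meas("4")
a=cv2.imread("pics/top4r.png");b=cv2.imread("pics/side4r.png");o=np.hstack([a,b])[:, :];print(o.shape);cv2.imwrite("pics/r4.png",cv2.resize(o,None,fx=.8,fy=.8))
E
```

```text
6.4
top red (1, 4) 1.6 peak 1.75 sd 1.4
top white (-8, -3) 13.37 peak 13.25 sd 1.3
side red (1, 4) 1.06 peak 1.0 sd 1.9
side white (-8, -3) 13.01 peak 12.75 sd 2.2
(720, 960, 3)[ WARN:0@1.802] global loadsave.cpp:1063 imwrite_ Unsupported depth image for selected encoder is fallbacked to CV_8U.
```

View pics/r4.png

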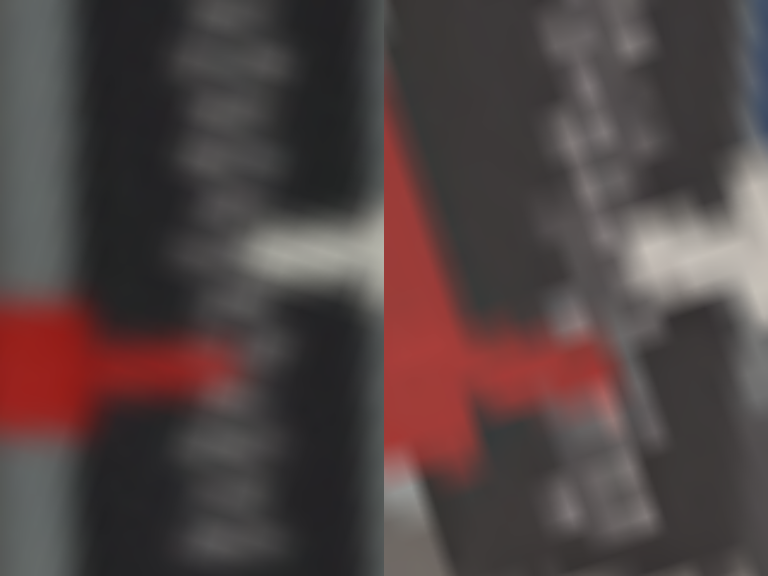

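Request:
jog_arm(
  increments="0 0 0 0 -0.2 0 0.2; 0 0 0 0 -0.4 0 0.2; 0 0 0 0 -0.6 0 0.2; 0 0 0 0 -0.8 0 0.2; 0 0 0 0 -0.95 0 0.2; 0 0 0 0 -1.05 0 0.2; 0 0 0 0 -1.1 0 0.2; 0 0 0 0 -1.1 0 0.2; 0 0 0 0 -1.1 0 0.2; 0 0 0 0 -1.1 0 0.2",
)

```text
time_s: 7.4
ee_pos: [517.8, -5.5, 77.4]
tcp_rot: [1.613, 1.559, 0.346]
contact_force: [11.4, 3.5, -7.5]
gripper_width: 0.401
```

```bash
cat > look.py <<'E'
import sys
from h import *
p=sys.argv[1]
for n in("side","top"): cv2.imwrite(f"pics/{n}{p}f.png",manip.get_image(n)[:,:,::-1])
meas(p)
o=np.hstack([cv2.imread(f"pics/top{p}r.png"),cv2.imread(f"pics/side{p}r.png")]);cv2.imwrite(f"pics/r{p}.png",cv2.resize(o,None,fx=.8,fy=.8))
s=manip.read_state();print(s["time_s"],s["ee_pos"],s["contact_force"],s["gripper_width"])
E
python3 look.py 5 2>/dev/null
```

```text
top red (1, 4) 1.59 peak 1.75 sd 1.4
top white (-8, -3) 4.62 peak 3.0 sd 7.5
side red (1, 4) 1.05 peak 1.0 sd 1.9
side white (-8, -3) 2.78 peak 3.25 sd 2.0
7.5 [517.76562738  -5.52877411  77.39924072] [10.93315331  3.53801653 -7.04706168] 0.39971940566265357
```

View pics/r5.png

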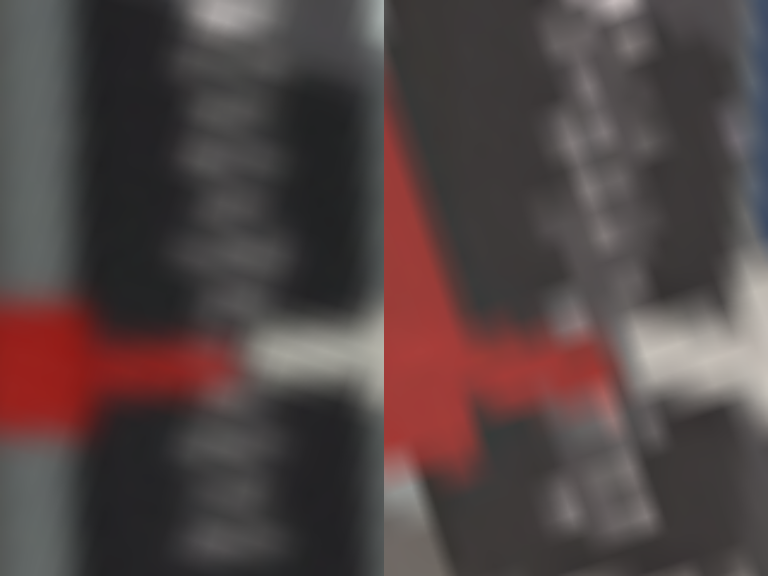

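Request:
jog_arm(
  increments="0 0 0 0 -0.08 0 0.2; 0 0 0 0 -0.15 0 0.2; 0 0 0 0 -0.15 0 0.2; 0 0 0 0 -0.15 0 0.2; 0 0 0 0 -0.15 0 0.2; 0 0 0 0 -0.15 0 0.2",
)

```text
time_s: 8.1
ee_pos: [516.4, -6.0, 77.4]
tcp_rot: [1.611, 1.559, 0.344]
contact_force: [11.7, 2.3, -7.7]
gripper_width: 0.404
```

```bash
sed -i 's/(c@g/((c:=c*(abs(g-3)<8))@g/' h.py; python3 look.py 6 2>/dev/null; python3 -c "
import cv2
im=cv2.imread('pics/side6f.png');cv2.imwrite('pics/s6c.png',cv2.resize(im[120:300,200:400],None,fx=3,fy=3))"
```

```text
top red (1, 4) 1.61 peak 1.75 sd 1.4
top white (-8, -3) 1.47 peak 1.5 sd 1.3
side red (1, 4) 1.04 peak 1.0 sd 1.9
side white (-8, -3) 1.3 peak 1.25 sd 2.1
8.2 [516.41520968  -5.95091529  77.40791731] [11.80832187  3.3964735  -8.24039639] 0.3989298035579419
```

View pics/r6.png

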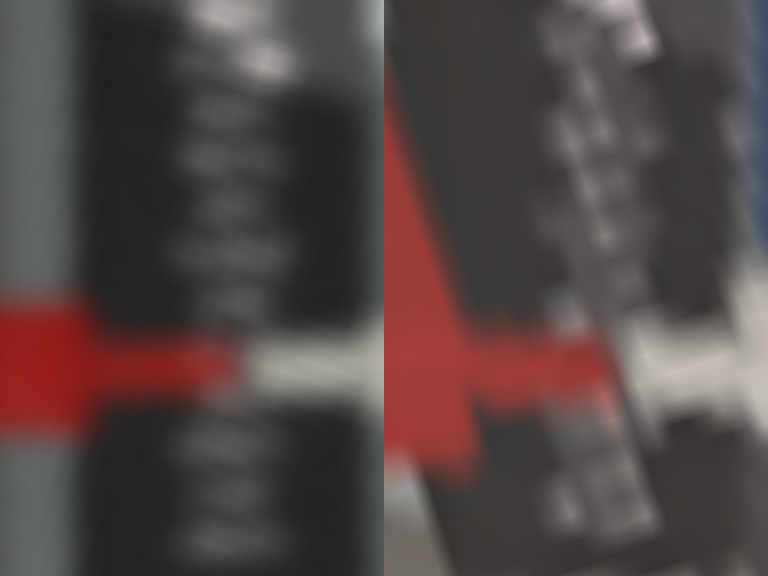

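View pics/s6c.png

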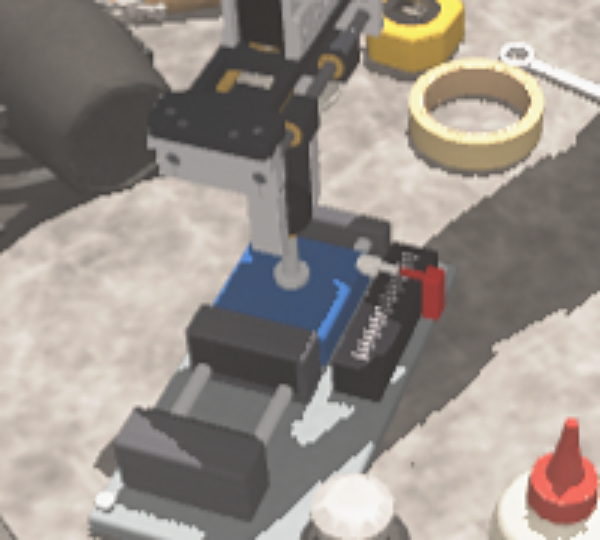

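Request:
jog_arm(
  increments="0 0 0 0 0 0 0.2; 0 0 0 0 0 0 0.2; 0 0 0 0 0 0 0.2; 0 0 0 0 0 0 0.2; 0 0 0 0 0 0 0.2; 0 0 0 0 0 0 0.2; 0 0 0 0 0 0 0.2; 0 0 0 0 0 0 0.2; 0 0 0 0 0 0 0.2; 0 0 0 0 0 0 0.2",
)

```text
time_s: 9.2
ee_pos: [516.4, -6.0, 77.4]
tcp_rot: [1.612, 1.559, 0.345]
contact_force: [11.1, 3.1, -7.5]
gripper_width: 0.402
```

```bash
python3 look.py 7 2>/dev/null
```

```text
top red (1, 4) 1.6 peak 1.75 sd 1.4
top white (-8, -3) 1.47 peak 1.5 sd 1.3
side red (1, 4) 1.03 peak 1.0 sd 1.9
side white (-8, -3) 1.3 peak 1.25 sd 2.1
9.3 [516.39938218  -5.93812698  77.39424313] [11.34839842  3.19072965 -7.63734455] 0.39994433972530846
```

Steady and level in both views, so I am handing it in.

```bash
python3 -c "
from rig import manip
print(manip.sign_off())"
```

```text
the job is handed in; nothing more can be done
None
```

The jaw is open with the white pointer level with the red marker, and the robot was still holding it there when I handed the job in at about 9.3 s.

- **How it is held:** I put the fingers loosely round the knob, about 38 mm apart. The finger on the fixed-jaw side then drew the knob back along the clamp's -x, so the knob carries only the spring's pull and is not squeezed.
- **Level check:** the top view shows the pointer 0.1 mm past the marker. The side view shows it 0.3 mm short, so the two disagree by about 0.4 mm.
- **Steadiness:** over a further second of holding, both readings and the arm pose stayed the same.
- **Forces:** the wrist force read about 14 N at the end. That includes a downward part of about 8 N that I noticed but did not trace.
- **The rest of the bench:** the marker read the same position in every late measurement. I saw nothing else move in the pictures, but did not measure the other things.

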